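Park the wheeled sample caddy in its bay

ROBOT

A 6-joint arm with a two-finger parallel gripper is mounted at the origin on a cart in front of the work surface, level with it; the furniture and walls round the work are solid. World frame = base frame: x ahead of the robot, y to its left, z up, the work surface at z = 0. Lengths are in mm, angles in degrees, forces in N, time in s.
With the tool pointing down it reaches from about 350 to 975 mm from the base axis. Payload 17.4 kg.
Tool frame: the origin (TCP) lies where the fingers leave the gripper's body, on its centre line; the fingertips stand 73 mm ahead of it and the grasp point (between the pads) lies 54 mm ahead of it; z points along the fingers, y is the line along which they close (so a half turn about z gives the same grasp; the last joint's range is limited). The gripper opens to 85 mm and grips with 20 to 120 N. Pads are 22 mm wide; open, the fingers measure 114 mm over their backs; the gripper's body (76 mm by 85 mm) begins 54 mm behind the grasp point. The pads swing forward as they close: fully open they stand 13 mm farther back than shut.
Start: joints at [-2.166, 6.646, 82.598, -0, 90.757, -2.166], TCP at [675.006, -0.009, 303.903] pointing down, gripper open.
Joint ranges: [-162.19, 162.19], [-47.58, 125.68], [4.15, 143.07], [-65.23, 245.23], [0.69, 171.88], [-170.13, 170.13]. Speed limits (degrees/s): [108.29, 108.29, 127.2, 180, 180, 180].

INTERFACE

Orientations are given as [roll, pitch, yaw] about the fixed x, y, z axes, in that order (R = Rz(yaw) Ry(pitch) Rx(roll)).
In Python, from rig import get_obs, capture, calibration, hand_in gives the robot as it stands. The module is installed in compiled form; this text tells all that it offers.
- The arm moves only by the tool step_arm, never from a script. Its argument "deltas" is a list of rows, each a list of 3 entries, a list of its own where there are three numbers: the finger opening in cm, from 0 to 8.54, then the shift along the world's x, y, z in cm, then the turn about the world's z in degrees. In form: [[grip, [tx, ty, tz], spin], ...]. A call has 1 to 12 rows; each row shifts and turns the commanded pose from where the row before left it; what a row does not reach is not made up. A row lasts 1/12 s, in which the tool goes at most 41.7 mm and 7.16 degrees, less where a joint would pass 70% of its speed; a pose out of reach is approached as far as the arm can. A call is refused whole if a number of a shift passes 4.17 or a number of a turn 7.16, either way. A call with a gripper value outside its range is refused whole. The fingers move at their own pace and stop on an object; "grip_force" is the grip in N (left out, the last holds). Time passes only in rows, so rows that do not move let the fingers close. It gives the time, the measured TCP pose, the force, the opening and the grip force at its end, in the units of the state.
- get_obs(): the state, without advancing time (a new reading comes with each control period).
- capture(name): name is "scene" or "side" or "wrist"; returns the picture (480x640x3 uint8, red, green, blue); there is no depth.
- calibration(name): a dict with "fov_y" (degrees; the focal length in pixels is half the picture's height over the tangent of half this angle, whatever the lens; pixels are square), "cx", "cy" (the principal point, pixels), "k1" (the pictures are not rectified: a ray, as slopes to the right and down, at radius r is drawn at 1 + k1 r^2 times it, then the intrinsics apply), "rvec" (rotation vector, rad) and "tvec" (3), from world to camera coordinates, as OpenCV has them. Camera axes: x right, y down, z forward; pixel columns grow to the right and rows downward; lengths in mm; the calibration is good to about 2 mm. A picture is of the moment at which its call begins: read the wrist's pose just before it. calibration takes no time and is no camera call; for the wrist camera it gives the pose at the moment of the call.
- hand_in(): hands the job in; it is judged then, once.
The state is a dict: "time": time; "q": joint angles; "dq": joint speeds; "effort": joint torques, N m; "tool_pos": TCP position; "orientation": TCP orientation; "force": force on the tool from outside, world axes, zero at the start; "ft_torque": the same for the moment, N m; "opening": finger opening in mm; "grasp_force": force on a finger pad.
Only numpy, scipy, OpenCV 4.12 (cv2) and the standard library are available. Lean on these libraries where they do the work, as an engineer would, in place of code of your own. Each camera call takes 0.05 s, during which the arm holds its last target. There are 200 camera calls.

TASK

Wheel the small caddy with the beaker into its parking bay, keeping its wheels on the bench: first push it straight ahead by its red handle until both front castors trail straight, while it is still in front of the bay, and only then steer it in between the rails. Roll it on slowly and press its nose against the spring buffer with about 8 to 10 newtons for half a second (never 15 or more against any part of the bay), then let go and leave it standing in the bay, straight, with the beaker upright in its holder and the things around untouched.

Things in the scene. Friction and masses are not known exactly. Their poses are not given: they have to be found in the camera images.
- caddy: Small four-wheeled caddy, white deck 108 x 84 mm, 32 mm high, black rubber nose in front, 0.5 to 0.9 kg. Origin on the bench under the deck's middle; x points ahead (it rolls nose first), z up. Wheels 22 mm across; rolls with about 0.3 N. Its two front wheels are free swivel castors, pivots at x = 38, y = +-28 mm, trail 9 mm; about 40 mm of straight pushing ahead straightens them.
- handle (a point): Middle of the red hand grip, a level bar 46 mm long across the caddy (caddy y), 12 mm thick along caddy x, 16 mm high, at caddy x = -85 mm, 85 mm above the bench, between steel uprights at y = +-34 mm. Pinch it from above, fingers before and behind it (closing along caddy x); nothing as high stands within 60 mm ahead. Held so, the hand's turning turns the caddy.
- nose (a point): Middle of the front face of the caddy's nose, caddy x = +62 mm, 30 mm above the bench; the nose is 84 mm wide.
- rear_axle (a point): Middle of the rear axle, caddy x = -40 mm, 11 mm above the bench; its two wheels at y = +-36 mm do not swivel, so this point rolls freely only along caddy x; moving it sideways scrubs the wheels (a few newtons).
- castor_l (a joint): Swivel angle of the left front castor (caddy y = +28 mm), rad: 0 = trailing straight behind its pivot, positive turned anticlockwise seen from above, limits +-3.1.
- castor_r (a joint): The same for the right front castor (caddy y = -28 mm).
- bay: Parking bay fixed on the bench: two aluminium rails 10 mm thick, 36 mm high, 94 mm apart inside (the caddy is 84 mm wide), yellow flared guides at the mouth that reach 35 mm out and open to about 130 mm, and an end wall with a spring buffer. Origin on the bench, middle line, at the start of the straight rails; x points into the bay, z up; rails from x = 0 to 118 mm.
- end_wall (a point): Middle of the bay's end wall, inner face, bay x = 118 mm, 30 mm above the bench. Before it stands a damped spring buffer: black head 20 mm across, 5 N per mm, 6 mm travel, plus 0.13 N per mm/s of speed. Its carrier is set differently each time: the head's face lies anywhere from bay x = 60 to 100 mm and must be felt for. It pushes back slowly when let go.
- beaker: Glass beaker 51 mm across, 63 mm high, standing loose in the blue square holder on the deck (its floor 37 mm above the bench, centre at caddy x = 10 mm, walls 14 mm). Origin at the middle of its underside, z up.
- vial: Bystander: amber vial 22 mm across, 52 mm high, standing to the right of the bay.
- timer: Bystander: small bench timer 20 x 68 x 62 mm, standing to the right of the caddy.
- wafer_carrier: Bystander: round blue and black wafer carrier, 67 mm across, 14 mm high.
Not all that is in view belongs to the job. What is shaped like the caddy but green is not meant. What is meant by the beaker is not orange, and is the larger of those in its own colour.

How it is judged (in metres and radians):
On the way, in this order (a step that is already met when the one before it is completed fails the run):
1. both front castors trail straight (within 0.35 rad) while the caddy's nose is still at least 20 mm short of the straight rails (value of joint castor_l between -0.35 and 0.35 rad and value of joint castor_r between -0.35 and 0.35 rad and x of nose in the frame of bay below -0.02 m), for 0.1 s.
2. the nose, at least 58 mm inside the rails and straight (0.1 rad), is pressed on the buffer with more than 5 N for 0.3 s (contact force between caddy and bay above 5 N and x of nose in the frame of bay above 0.058 m and angle between the x axis of caddy and the x axis of bay, either way round below 0.1 rad), for 0.3 s.
At the end, for the whole second after the job is handed in: The caddy stands at rest on its wheels in the bay, its nose at least 45 mm past the start of the straight rails and within 8 mm of the middle line, straight to 0.1 rad, with the beaker upright (0.15 rad) in its holder (x of nose in the frame of bay above 0.045 m and y of nose in the frame of bay between -0.008 and 0.008 m and angle between the x axis of caddy and the x axis of bay, either way round below 0.1 rad and height (world z) of caddy below 0.006 m and angle between caddy's own z axis and vertical below 0.06 rad and linear speed of caddy below 0.02 m/s and angle between beaker's own z axis and vertical below 0.15 rad and z of beaker in the frame of caddy between 0.03 and 0.045 m and horizontal distance between beaker and caddy below 0.025 m); the robot touches nothing.
It fails at once if the caddy is pushed against the bay (rails, wall or buffer) with 15 N or more (contact force between caddy and bay above 15 N).
It fails at once if the caddy is lifted more than 10 mm or tilted more than 0.15 rad (height (world z) of caddy above 0.01 m or angle between caddy's own z axis and vertical above 0.15 rad).
It fails at once if the beaker tips more than 0.4 rad (angle between beaker's own z axis and vertical above 0.4 rad).
It fails at once if a bystander is moved more than 20 mm (distance of any of vial, timer, wafer_carrier from where it was at the start of the episode above 0.02 m).
It also fails if it takes over 58 s, if anything falls off the work surface, if the arm or the gripper's body presses on something with over 40 N, if the wrist force passes 120 N, or if a joint passes its speed limit or range.

## Working session

There is one attempt and no reset: what is moved stays moved. The work goes in short steps, Python scripts to look and compute and a tool call to move; the robot and the scene stay as the last step left them, time stands still between calls to the robot, and variables do not carry over. Pictures are saved under pics/ and viewed, at most 10 in all, crops included, and the job is handed in when it is done.

Besides the shell and the picture viewer there is one more tool, called after "Request:" by a JSON object that holds its "fn" and its "kwargs", one argument or row to a line. step_arm: Moves the arm, as the interface text tells. Its arguments: {"type":"object","properties":{"deltas":{"type":"array","items":{"type":"array"}},"grip_force":{"type":"number"}},"required":["deltas"]}

```bash
mkdir -p pics
cat > h.py <<'E'
import numpy as np, cv2
from rig import get_obs, capture, calibration, hand_in
def cam(n):
    c=calibration(n); f=240/np.tan(np.radians(c["fov_y"]/2))
    R,_=cv2.Rodrigues(np.array(c["rvec"],float)); t=np.array(c["tvec"],float).ravel()
    return c,f,R,t
def onplane(C,uv,z):
    c,f,R,t=C; out=[]
    for u,v in np.atleast_2d(uv).astype(float):
        d=np.array([(u-c["cx"])/f,(v-c["cy"])/f]); s=d.copy()
        for _ in range(20): s=d/(1+c["k1"]*(s@s))
        r=R.T@np.array([s[0],s[1],1]); o=-R.T@t
        out.append(o+r*(z-o[2])/r[2])
    return np.array(out)
def proj(C,P):
    c,f,R,t=C; q=np.atleast_2d(P)@R.T+t; s=q[:,:2]/q[:,2:]
    s=s*(1+c["k1"]*(s**2).sum(1,keepdims=True)); return s*f+[c["cx"],c["cy"]]
def snap(n,fn):
    C=cam(n); im=capture(n); cv2.imwrite("pics/"+fn+".png",im[:,:,::-1]); return C,im
def mask(im,lo,hi):
    h=cv2.cvtColor(im,cv2.COLOR_RGB2HSV); return cv2.inRange(h,np.array(lo),np.array(hi))
def blobs(m,amin=60):
    n,l,s,c=cv2.connectedComponentsWithStats(m); return [(tuple(s[i]),c[i].round(1)) for i in range(1,n) if s[i][4]>amin]
E
python3 - <<'E'
from h import *
for n in ("scene","side","wrist"):
    C,im=snap(n,n+"0"); print(n,(-C[2].T@C[3]).round(),C[1])
E
```

```text
scene [ -57. -578.  484.] 468.90026884978295
side [ 160. -795.  768.] 591.2754862344156
wrist [675.  80. 372.] 424.0854577580342
```

View pics/scene0.png

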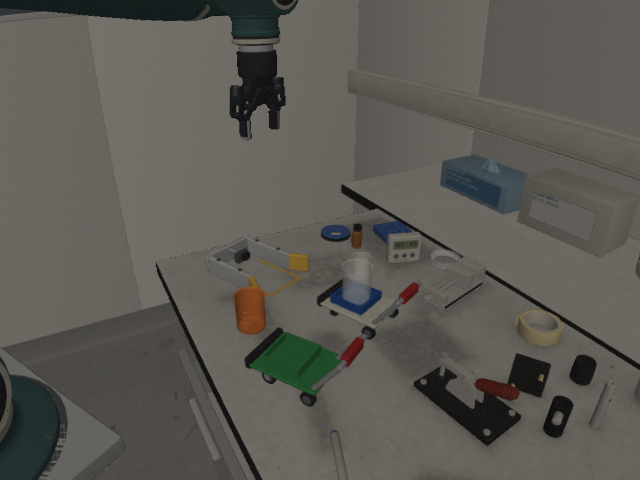

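View pics/wrist0.png

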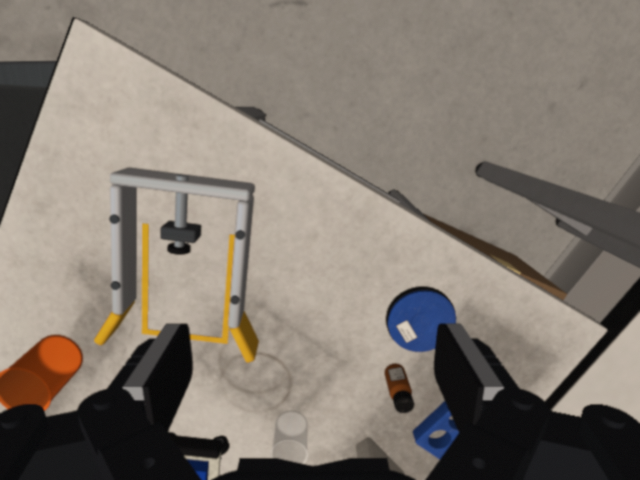

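Scene: white caddy with beaker at about (358,300), its red handle at (410,292), the green decoy in front of it, and the bay at (245,262). Wrist: bay rails run from (117,180)–(118,312) and (245,195)–(236,315), buffer head at (179,249).

View pics/side0.png

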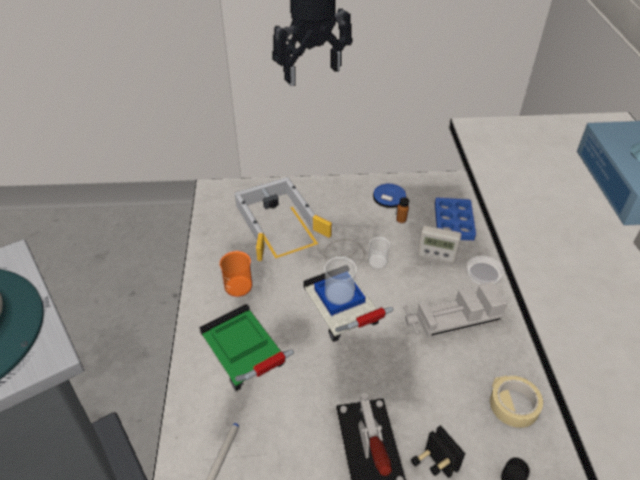

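Run:
```python
from h import *
for n in ("scene","side","wrist"):
    C=cam(n); im=cv2.imread(f"pics/{n}0.png")[:,:,::-1].copy()
    m=mask(im,(0,150,70),(8,255,255))|mask(im,(172,150,70),(180,255,255))
    for s,c in blobs(m): print(n,"red",s,c,onplane(C,c,85).round(0))
    m=mask(im,(18,150,80),(32,255,255))
    for s,c in blobs(m,25): print(n,"yel",s,c,onplane(C,c,30).round(0))
C=cam("wrist")
print(onplane(C,[(111,178),(124,183),(112,312),(123,308),(237,198),(250,195),(231,313),(241,316)],36).round(0))
print("buffer",onplane(C,[(179,249)],30).round())
print("floor yellow",onplane(C,[(145,225),(145,331),(226,341),(233,236)],0).round())
C=cam("scene");print(onplane(C,[(318,300),(338,281),(399,312),(370,331)],32).round())
```

```text
scene red (np.int32(399), np.int32(283), np.int32(20), np.int32(21), np.int32(193)) [409.1 292. ] [[ 524. -388.   85.]]
scene red (np.int32(341), np.int32(338), np.int32(23), np.int32(28), np.int32(251)) [352.  349.8] [[ 362. -374.   85.]]
scene red (np.int32(506), np.int32(389), np.int32(13), np.int32(10), np.int32(76)) [512.6 393. ] [[ 387. -570.   85.]]
scene yel (np.int32(289), np.int32(253), np.int32(19), np.int32(18), np.int32(304)) [298.2 261.6] [[ 594. -139.   30.]]
scene yel (np.int32(259), np.int32(260), np.int32(42), np.int32(36), np.int32(112)) [281.1 277.7] [[ 529. -144.   30.]]
scene yel (np.int32(249), np.int32(276), np.int32(10), np.int32(12), np.int32(70)) [252.4 281.7] [[ 491. -107.   30.]]
side red (np.int32(357), np.int32(308), np.int32(28), np.int32(19), np.int32(260)) [370.8 317. ] [[ 520. -390.   85.]]
side red (np.int32(254), np.int32(352), np.int32(31), np.int32(24), np.int32(323)) [269.5 363.3] [[ 358. -377.   85.]]
side red (np.int32(370), np.int32(437), np.int32(21), np.int32(39), np.int32(475)) [379.9 456.5] [[ 402. -563.   85.]]
side yel (np.int32(292), 
[... 343 characters left out ...]
p.int32(142), np.int32(224), np.int32(18), np.int32(111), np.int32(643)) [145.3 283.9] [[528. -70.  30.]]
wrist yel (np.int32(190), np.int32(235), np.int32(68), np.int32(127), np.int32(1343)) [234.4 321.3] [[ 604. -107.   30.]]
wrist yel (np.int32(95), np.int32(307), np.int32(35), np.int32(38), np.int32(432)) [108.9 327.2] [[ 489. -113.   30.]]
[[514.  25.  36.]
 [524.  21.  36.]
 [497. -94.  36.]
 [507. -90.  36.]
 [614.   8.  36.]
 [625.  11.  36.]
 [603. -95.  36.]
 [611. -98.  36.]]
buffer [[561. -37.  30.]]
floor yellow [[ 522.  -25.    0.]
 [ 508. -134.    0.]
 [ 588. -145.    0.]
 [ 602.  -35.    0.]]
[[ 501. -240.   32.]
 [ 570. -240.   32.]
 [ 538. -370.   32.]
 [ 470. -351.   32.]]
```

Side: bay mouth at (290,250), target caddy with nose at (320,275) and red handle at (370,317). The way between caddy and bay is clear.

Request:
{"fn": "step_arm", "kwargs": {
  "deltas": [
    [8.5,[-1.3,-3.7,0],0],
    [8.5,[-1.3,-3.7,0],0],
    [8.5,[-1.3,-3.7,0],0],
    [8.5,[-1.3,-3.7,0],0],
    [8.5,[-1.3,-3.7,0],0],
    [8.5,[-1.3,-3.7,0],0],
    [8.5,[-1.3,-3.7,0],0],
    [8.5,[-1.3,-3.7,0],0],
    [8.5,[-1.3,-3.7,0],0],
    [8.5,[-1.3,-3.7,0],0],
    [8.5,[-1.3,-3.7,0],0],
    [8.5,[0,0,0],0]
  ]
}}

```text
time: 1.15
tool_pos: [529.4, -412.2, 303.1]
orientation: [-179.9, 0.0, 89.8]
force: [-0.0, -0.2, -0.0]
opening: 84.8
grasp_force: 0.0
```

Run:
```python
from h import *
o=get_obs();print(o["time"],o["tool_pos"],o["orientation"])
C,im=snap("wrist","w1")
m=mask(im,(0,150,50),(8,255,255))|mask(im,(172,150,50),(180,255,255))
for s,c in blobs(m): print("red",s,c,onplane(C,c,90).round(0))
m=mask(im,(100,150,50),(125,255,255))
for s,c in blobs(m): print("blue",s,c,onplane(C,c,46).round(0))
```

```text
1.15 [ 529.43376317 -412.17473378  303.10747217] [-1.79915405e+02  4.23819577e-02  8.97592872e+01]
red (np.int32(27), np.int32(165), np.int32(70), np.int32(19), np.int32(1148)) [ 60.7 173.2] [[ 361. -375.   90.]]
red (np.int32(268), np.int32(178), np.int32(67), np.int32(25), np.int32(1189)) [300.8 189.6] [[ 522. -387.   90.]]
red (np.int32(19), np.int32(265), np.int32(40), np.int32(41), np.int32(753)) [ 38.8 284.8] [[ 329. -456.   90.]]
red (np.int32(191), np.int32(338), np.int32(11), np.int32(24), np.int32(171)) [195.6 347.8] [[ 439. -509.   90.]]
red (np.int32(0), np.int32(354), np.int32(53), np.int32(52), np.int32(1013)) [ 24.3 382.2] [[ 299. -541.   90.]]
blue (np.int32(279), np.int32(0), np.int32(10), np.int32(15), np.int32(68)) [281.8   4.7] [[ 509. -267.   46.]]
blue (np.int32(354), np.int32(5), np.int32(13), np.int32(26), np.int32(154)) [361.5  13.4] [[ 564. -272.   46.]]
blue (np.int32(272), np.int32(46), np.int32(88), np.int32(51), np.int32(1545)) [314.5  80.2] [[ 531. -316.   46.]]
```

View pics/w1.png

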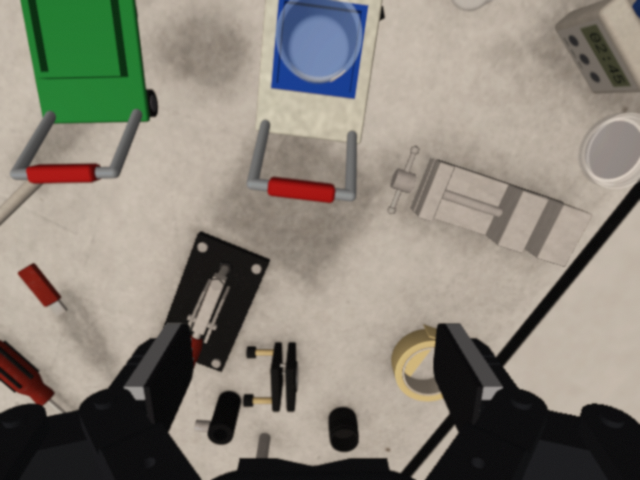

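Wrist: red grip centre at (301,190), steel uprights at (250,184) and (355,195), deck rear edge (257,132)–(362,141), blue holder rear edge (272,87)–(356,97); the heading is close to the bay's.

Run:
```python
from h import *
C=cam("wrist"); im=cv2.imread("pics/w1.png")[:,:,::-1].copy()
m=mask(im,(0,150,50),(8,255,255))|mask(im,(172,150,50),(180,255,255)); m[:,:240]=0;m[:,350:]=0;m[240:]=0
b=cv2.boxPoints(cv2.minAreaRect(np.argwhere(m)[:,::-1].astype(np.float32)))
b=b[np.argsort(b[:,0])]; W=onplane(C,[b[:2].mean(0),b[2:].mean(0)],88);d=W[1]-W[0]
print(W.round(1),np.linalg.norm(d),90+np.degrees(np.arctan2(d[1],d[0])))
m=mask(im,(105,150,50),(125,255,255)); m[:,:240]=0;m[:,385:]=0;m[110:]=0
for uv,z in (([(257,132),(362,141)],32),([(272,87),(356,97)],51),([(272,87),(281,5)],51),([(356,97),(366,5)],51),([(362,141),(381,0)],32)):
    W=onplane(C,uv,z);d=W[1]-W[0];print(W.round(1).tolist(),np.degrees(np.arctan2(d[1],d[0])))
```

```text
[[ 500.4 -381.9   88. ]
 [ 545.1 -387.5   88. ]] 44.99070968659637 82.89599314230377
[[487.4, -350.0, 32.0], [569.4, -357.2, 32.0]] -5.010558809721139
[[501.9, -317.8, 51.0], [562.0, -324.8, 51.0]] -6.662868640480913
[[501.9, -317.8, 51.0], [509.7, -265.3, 51.0]] 81.57516890083608
[[562.0, -324.8, 51.0], [567.3, -265.5, 51.0]] 84.92512533010097
[[569.4, -357.2, 32.0], [580.1, -258.4, 32.0]] 83.84365534564601
```

Request:
{"fn": "step_arm", "kwargs": {
  "deltas": [
    [6,[-0.06,0.23,-0.6],6.9],
    [6,[-0.06,0.23,-0.6],6.9],
    [6,[-0.06,0.23,-0.6],6.9],
    [6,[-0.06,0.23,-0.6],6.9],
    [6,[-0.06,0.23,-0.6],6.9],
    [6,[-0.06,0.23,-0.6],6.9],
    [6,[-0.06,0.23,-0.6],6.9],
    [6,[-0.06,0.23,-0.6],6.9],
    [6,[-0.06,0.23,-0.6],6.9],
    [6,[-0.06,0.23,-0.6],6.9],
    [6,[-0.06,0.23,-0.6],6.9],
    [6,[0,0.2,-0.6],6.9]
  ]
}}

```text
time: 2.2
tool_pos: [525.7, -378.6, 231.4]
orientation: [180.0, -0.0, 173.2]
force: [0.1, -0.1, 0.4]
opening: 60.1
grasp_force: 0.0
```

Request:
{"fn": "step_arm", "kwargs": {
  "deltas": [
    [6,[0,0,-1],0],
    [6,[0,0,-1],0],
    [6,[0,0,0],0],
    [6,[0,0,0],0]
  ]
}}

```text
time: 2.53
tool_pos: [525.3, -379.4, 211.0]
orientation: [180.0, -0.1, 172.6]
force: [-0.8, 0.2, 0.8]
opening: 60.3
grasp_force: 0.0
```

Run:
```python
from h import *
o=get_obs();print(o["time"],o["tool_pos"],o["orientation"],o["q"])
C,im=snap("wrist","w2")
m=mask(im,(0,150,50),(8,255,255))|mask(im,(172,150,50),(180,255,255))
for s,c in blobs(m): print("red",s,c,onplane(C,c,90).round(1))
```

```text
2.5333 [ 525.34194208 -379.42714452  211.04435543] [ 1.79960151e+02 -6.92364610e-02  1.72640939e+02] [-3.80933988e+01  5.60599959e+00  9.23959291e+01 -1.14241429e-03
  8.20779485e+01 -1.20734155e+02]
red (np.int32(0), np.int32(86), np.int32(19), np.int32(33), np.int32(461)) [  7.1 102.9] [[ 427.8 -499.9   90. ]]
red (np.int32(282), np.int32(223), np.int32(24), np.int32(91), np.int32(2040)) [293.9 268.4] [[ 519.4 -388.1   90. ]]
```

View pics/w2.png

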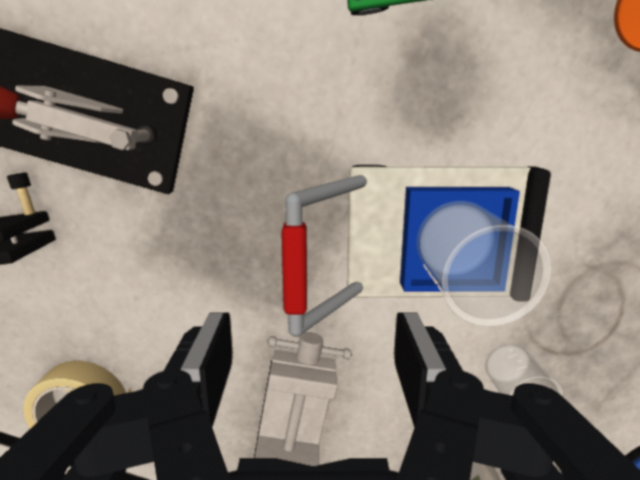

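Wrist: grip centred at (294,268) between uprights, fingers will straddle it; small shift needed (−3.5, −6.5 mm), then down.

Request:
{"fn": "step_arm", "kwargs": {
  "deltas": [
    [6,[-0.18,-0.33,-0.8],0.3],
    [6,[-0.17,-0.32,-1.2],0.2],
    [6,[0,0,-1.2],0],
    [6,[0,0,-1.2],0],
    [6,[0,0,-1.0],0],
    [6,[0,0,-1.0],0],
    [6,[0,0,-0.8],0],
    [6,[0,0,0],0],
    [6,[0,0,0],0]
  ]
}}

```text
time: 3.33
tool_pos: [521.9, -386.1, 139.5]
orientation: [180.0, -0.0, 173.3]
force: [0.5, 0.0, 0.3]
opening: 59.8
grasp_force: 0.0
```

Request:
{"fn": "step_arm", "kwargs": {
  "deltas": [
    [4,[0,0,0],0],
    [3,[0,0,0],0],
    [2.2,[0,0,0],0],
    [1.6,[0,0,0],0],
    [1.2,[0,0,0],0],
    [0.9,[0,0,0],0],
    [0.6,[0,0,0],0],
    [0.6,[0,0,0],0],
    [0.6,[0,0,0],0],
    [0.6,[0,0,0],0]
  ],
  "grip_force": 30
}}

```text
time: 4.17
tool_pos: [522.0, -386.3, 140.2]
orientation: [-180.0, 0.0, 173.3]
force: [1.2, -1.3, 4.7]
opening: 11.1
grasp_force: 32.9
```

Request:
{"fn": "step_arm", "kwargs": {
  "deltas": [
    [0.6,[0.02,0.2,0],0],
    [0.6,[0.05,0.4,0],0],
    [0.6,[0.05,0.4,0],0],
    [0.6,[0.05,0.4,0],0],
    [0.6,[0.05,0.4,0],0],
    [0.6,[0.05,0.4,0],0],
    [0.6,[0.05,0.4,0],0],
    [0.6,[0.05,0.4,0],0],
    [0.6,[0.05,0.4,0],0],
    [0.6,[0.05,0.4,0],0],
    [0.6,[0.05,0.4,0],0],
    [0.6,[0.05,0.4,0],0]
  ]
}}

```text
time: 5.17
tool_pos: [527.7, -339.8, 140.2]
orientation: [-180.0, 0.0, 173.3]
force: [1.1, -2.0, 5.3]
opening: 11.3
grasp_force: 33.1
```

Request:
{"fn": "step_arm", "kwargs": {
  "deltas": [
    [0.6,[0.05,0.4,0],0],
    [0.6,[0.05,0.4,0],0],
    [0.6,[0.05,0.4,0],0],
    [0.6,[0.05,0.4,0],0],
    [0.6,[0.05,0.4,0],0],
    [0.6,[0.05,0.4,0],0],
    [0.6,[0.05,0.4,0],0],
    [0.6,[0.05,0.4,0],0],
    [0.6,[0.05,0.4,0],0],
    [0.6,[0.02,0.2,0],0],
    [0.6,[0,0,0],0],
    [0.6,[0,0,0],0]
  ]
}}

```text
time: 6.17
tool_pos: [532.4, -301.7, 140.1]
orientation: [180.0, 0.0, 173.3]
force: [0.2, -0.1, 5.5]
opening: 11.1
grasp_force: 33.1
```

Run:
```python
from h import *
o=get_obs();print(o["time"],o["tool_pos"],o["orientation"],o["force"],o["ft_torque"])
C,im=snap("wrist","w3"); cv2.imwrite("pics/w3.png",im[:,:,::-1]); snap("side","s3"); snap("scene","c3")
a=cv2.imread("pics/s3.png")[130:330,180:430]; b=cv2.imread("pics/w3.png")
cv2.imwrite("pics/m3.png",np.hstack([cv2.resize(b,(400,300)),cv2.resize(a,(375,300),interpolation=cv2.INTER_CUBIC)]))
```

```text
6.1667 [ 532.35361563 -301.66531203  140.07222395] [1.79986919e+02 2.32223836e-03 1.73319596e+02] [ 0.22853456 -0.09854832  5.52986801] [ 0.22769156 -0.07770061 -0.0042928 ]
```

View pics/m3.png

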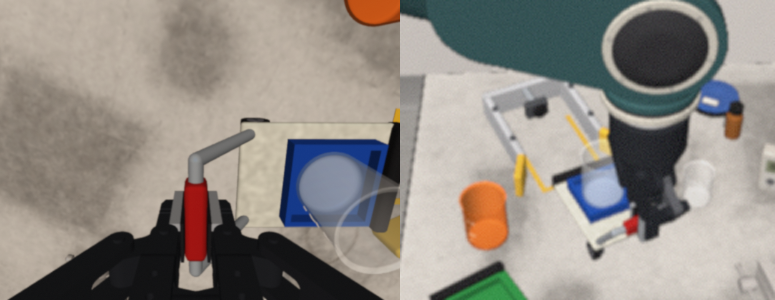

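Composite: caddy held straight, side view (right half) shows it in front of the mouth, nose at about (575,175), well aligned with the bay. Continue straight, then check the gap at the mouth.

Request:
{"fn": "step_arm", "kwargs": {
  "deltas": [
    [0.6,[0.03,0.2,0],0],
    [0.6,[0.05,0.4,0],0],
    [0.6,[0.05,0.4,0],0],
    [0.6,[0.05,0.4,0],0],
    [0.6,[0.05,0.4,0],0],
    [0.6,[0.05,0.4,0],0],
    [0.6,[0.05,0.4,0],0],
    [0.6,[0.05,0.4,0],0],
    [0.6,[0.05,0.4,0],0],
    [0.6,[0.05,0.4,0],0],
    [0.6,[0.05,0.4,0],0],
    [0.6,[0.03,0.2,0],0]
  ]
}}

```text
time: 7.32
tool_pos: [537.8, -257.6, 140.1]
orientation: [-180.0, -0.0, 173.3]
force: [-1.5, -0.9, 5.8]
opening: 11.6
grasp_force: 33.2
```

Request:
{"fn": "step_arm", "kwargs": {
  "deltas": [
    [0.6,[0.03,0.2,0],0],
    [0.6,[0.03,0.25,0],0],
    [0.6,[0.03,0.25,0],0],
    [0.6,[0.02,0.2,0],0],
    [0.6,[0,0,0],0],
    [0.6,[0,0,0],0]
  ]
}}

```text
time: 7.82
tool_pos: [538.9, -248.7, 140.0]
orientation: [180.0, -0.0, 173.3]
force: [-1.0, 0.9, 6.0]
opening: 11.3
grasp_force: 33.2
```

Run:
```python
from h import *
o=get_obs();print(o["time"],o["tool_pos"],o["orientation"],o["force"],o["ft_torque"])
snap("wrist","w4"); snap("side","s4"); snap("scene","c4")
a=cv2.imread("pics/s4.png")[150:310,210:370]; b=cv2.imread("pics/c4.png")[200:360,190:390]; w=cv2.imread("pics/w4.png")[120:420,290:640]
cv2.imwrite("pics/m4.png",np.hstack([cv2.resize(w,(420,360)),cv2.resize(a,(360,360),interpolation=cv2.INTER_CUBIC)]))
```

```text
7.8167 [ 538.85813868 -248.716573    140.03671727] [ 1.79985580e+02 -2.37445021e-02  1.73318800e+02] [-0.9989837   0.89371734  6.04528113] [0.26616746 0.20822177 0.08434438]
```

View pics/m4.png

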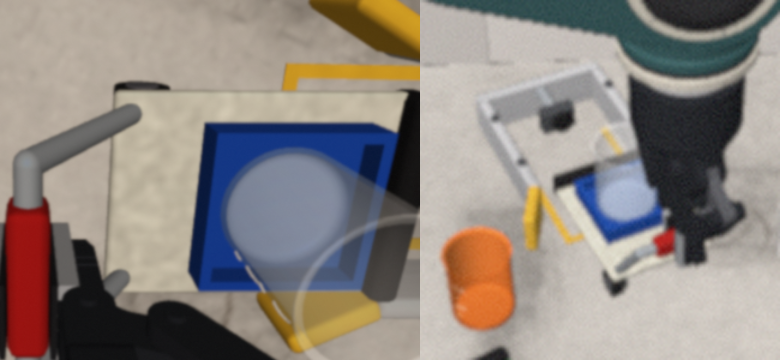

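Composite: nose at the mouth; left deck edge at crop y≈91 beside the yellow floor line (y≈72), left guide top right, right guide bottom. Checking the side offset from this view.

Run:
```python
from h import *
C=cam("wrist"); im=cv2.imread("pics/w4.png")[:,:,::-1].copy()
h=np.radians(82.5);O=np.array([555,-93]);ex=np.array([np.cos(h),np.sin(h)]);ey=np.array([-ex[1],ex[0]])
def bay(uv,z):
    P=onplane(C,uv,z)[:,:2]-O; return np.c_[P@ex,P@ey].round(1).tolist()
print("deckL",bay([(386,196),(622,197)],32))
print("deckR",bay([(380,363),(430,363)],32))
y=mask(im,(18,120,60),(34,255,255)); 
pts=[]
for u in range(545,640,10):
    v=np.flatnonzero(y[160:200,u])+160
    if len(v): pts.append((u,(v.min()+v.max())/2))
print("lineL",bay(pts,0))
b=mask(im,(105,150,50),(125,255,255))
for u in (470,500,530,560,590):
    v=np.flatnonzero(b[:,u]); print("holder top edges",u,v.min(),v.max(),bay([(u,v.min()),(u,v.max())],51))
```

```text
deckL [[-126.4, 38.9], [-24.6, 40.1]]
deckR [[-123.7, -43.4], [-99.3, -43.1]]
lineL [[-41.9, 42.4], [-36.8, 42.5], [-31.7, 42.3], [-26.6, 42.2], [-21.5, 42.3], [-16.4, 42.4], [-12.1, 46.0], [-7.0, 45.8], [-1.8, 45.9], [3.3, 46.0]]
holder top edges 470 224 361 [[-96.4, 32.3], [-88.3, -29.3]]
holder top edges 500 224 361 [[-84.7, 32.5], [-75.1, -29.2]]
holder top edges 530 224 242 [[-72.9, 32.7], [-71.6, 25.3]]
holder top edges 560 224 248 [[-61.0, 32.8], [-59.1, 23.0]]
holder top edges 590 224 264 [[-49.1, 33.0], [-45.4, 16.3]]
```

Request:
{"fn": "step_arm", "kwargs": {
  "deltas": [
    [0.6,[0.02,0.2,0],0.2],
    [0.6,[0.03,0.25,0],0.2],
    [0.6,[0.03,0.25,0],0],
    [0.6,[0.03,0.25,0],0],
    [0.6,[0.03,0.25,0],0],
    [0.6,[0.03,0.25,0],0],
    [0.6,[0.03,0.25,0],0],
    [0.6,[0.03,0.25,0],0],
    [0.6,[0.03,0.25,0],0],
    [0.6,[0.03,0.25,0],0],
    [0.6,[0.03,0.25,0],0],
    [0.6,[0.03,0.25,0],0]
  ]
}}

```text
time: 8.97
tool_pos: [542.4, -219.4, 140.1]
orientation: [-180.0, -0.0, 173.7]
force: [-1.2, -2.0, 6.5]
opening: 11.2
grasp_force: 33.2
```

Request:
{"fn": "step_arm", "kwargs": {
  "deltas": [
    [0.6,[0.02,0.25,0],0],
    [0.6,[0.03,0.25,0],0],
    [0.6,[0.03,0.25,0],0],
    [0.6,[0.03,0.25,0],0],
    [0.6,[0.02,0.25,0],0],
    [0.6,[0.02,0.2,0],0],
    [0.6,[0.02,0.15,0],0],
    [0.6,[0.01,0.1,0],0],
    [0.6,[0,0.1,0],0],
    [0.6,[0.01,0.1,0],0]
  ]
}}

```text
time: 9.8
tool_pos: [544.3, -200.4, 140.1]
orientation: [-180.0, 0.0, 173.7]
force: [-1.0, -0.8, 6.6]
opening: 11.3
grasp_force: 33.1
```

Run:
```python
from h import *
snap("wrist","w5"); C=cam("wrist"); snap("side","s5"); print(get_obs()["tool_pos"],get_obs()["force"],get_obs()["ft_torque"])
w=cv2.imread("pics/w5.png")[60:460,240:640]; a=cv2.imread("pics/s5.png")[150:310,210:370]
cv2.imwrite("pics/m5.png",np.hstack([w,cv2.resize(a,(400,400),interpolation=cv2.INTER_CUBIC)]))
```

```text
[ 544.34450183 -200.31056215  140.11473323] [0.20242802 0.35580692 5.26834686] [0.12264116 0.03368404 0.01051677]
```

View pics/m5.png

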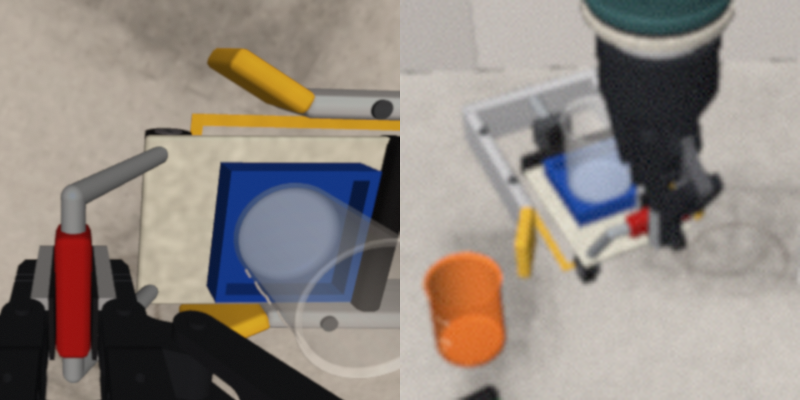

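Composite: caddy between the rails, left gap ≈20 px (8 mm), right ≈7 px (3 mm), buffer head ahead in the side view (545,130). Slight left turn and slow on.

Request:
{"fn": "step_arm", "kwargs": {
  "deltas": [
    [0.6,[0,0.1,0],0.2],
    [0.6,[0,0.12,0],0.2],
    [0.6,[0.01,0.12,0],0.1],
    [0.6,[0.01,0.12,0],0],
    [0.6,[0.01,0.12,0],0],
    [0.6,[0.01,0.12,0],0],
    [0.6,[0.01,0.12,0],0],
    [0.6,[0.01,0.12,0],0],
    [0.6,[0.01,0.12,0],0],
    [0.6,[0.01,0.12,0],0],
    [0.6,[0.01,0.1,0],0],
    [0.6,[0,0.05,0],0]
  ]
}}

```text
time: 10.9
tool_pos: [545.6, -187.2, 140.2]
orientation: [-180.0, 0.1, 174.2]
force: [4.6, -0.2, 5.0]
opening: 11.2
grasp_force: 33.0
```

Request:
{"fn": "step_arm", "kwargs": {
  "deltas": [
    [0.6,[0,0.05,0],0],
    [0.6,[0.01,0.05,0],0],
    [0.6,[0,0.05,0],0],
    [0.6,[0.01,0.05,0],0],
    [0.6,[0,0.05,0],0]
  ]
}}

```text
time: 11.32
tool_pos: [545.7, -185.0, 140.2]
orientation: [-180.0, 0.1, 174.2]
force: [3.7, -4.6, 4.2]
opening: 11.5
grasp_force: 33.1
```

Request:
{"fn": "step_arm", "kwargs": {
  "deltas": [
    [0.6,[0,0.05,0],0],
    [0.6,[0.01,0.05,0],0],
    [0.6,[0,0.05,0],0]
  ]
}}

```text
time: 11.57
tool_pos: [545.8, -183.9, 140.3]
orientation: [-179.9, 0.1, 174.2]
force: [2.6, -9.2, 6.3]
opening: 11.2
grasp_force: 33.1
```

Request:
{"fn": "step_arm", "kwargs": {
  "deltas": [
    [0.6,[0,0,0],0],
    [0.6,[0,0,0],0]
  ]
}}

```text
time: 11.73
tool_pos: [545.8, -183.9, 140.3]
orientation: [-179.9, 0.1, 174.2]
force: [3.5, -7.5, 3.8]
opening: 11.6
grasp_force: 33.0
```

Request:
{"fn": "step_arm", "kwargs": {
  "deltas": [
    [0.6,[0,0.03,0],0],
    [0.6,[0,0,0],0],
    [0.6,[0,0,0],0],
    [0.6,[0,0,0],0],
    [0.6,[0,0,0],0]
  ]
}}

```text
time: 12.15
tool_pos: [545.7, -183.7, 140.3]
orientation: [-179.9, 0.1, 174.2]
force: [2.5, -7.6, 5.9]
opening: 11.1
grasp_force: 33.1
```

Request:
{"fn": "step_arm", "kwargs": {
  "deltas": [
    [0.6,[0,0,0],0],
    [0.6,[0,0,0],0],
    [0.6,[0,0,0],0],
    [0.6,[0,0,0],0]
  ]
}}

```text
time: 12.48
tool_pos: [545.8, -183.7, 140.3]
orientation: [-179.9, 0.1, 174.2]
force: [3.0, -8.5, 5.2]
opening: 11.3
grasp_force: 33.1
```

Run:
```python
from h import *
print(get_obs()["force"],get_obs()["ft_torque"])
snap("wrist","w6"); snap("side","s6"); print(get_obs()["tool_pos"],get_obs()["force"])
w=cv2.imread("pics/w6.png")[60:460,240:640]; a=cv2.imread("pics/s6.png")[150:310,210:370]
cv2.imwrite("pics/m6.png",np.hstack([w,cv2.resize(a,(400,400),interpolation=cv2.INTER_CUBIC)]))
```

```text
[ 2.98758488 -8.47418828  5.17007828] [-1.21819388 -0.47451192 -0.15978813]
[ 545.75414975 -183.68277791  140.27776863] [ 2.2289973  -8.42473481  6.17955554]
```

View pics/m6.png

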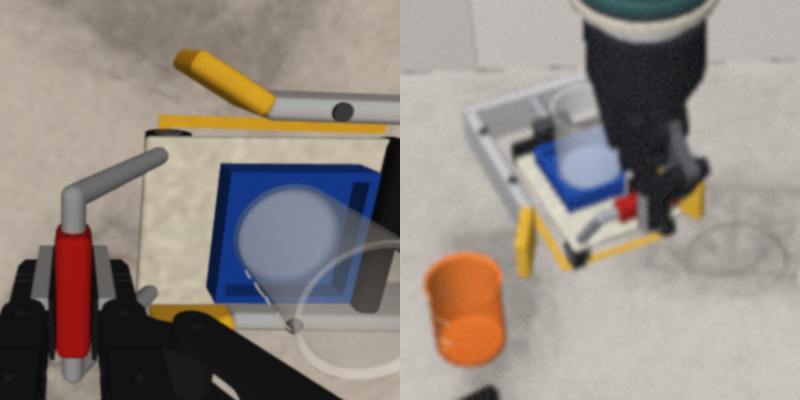

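Composite: rail starts at crop x≈272, which puts the nose at bay x ≈ 64 mm, beaker seated, caddy straight; pressed at about 8.5 N. Ease back, then release.

Request:
{"fn": "step_arm", "kwargs": {
  "deltas": [
    [0.6,[0,-0.04,0],0],
    [0.6,[0,-0.04,0],0],
    [0.6,[0,-0.04,0],0],
    [0.6,[0,-0.03,0],0],
    [0.6,[0,0,0],0],
    [0.6,[0,0,0],0]
  ]
}}

```text
time: 13.08
tool_pos: [545.8, -184.8, 140.2]
orientation: [-180.0, 0.0, 174.2]
force: [2.7, -3.7, 5.8]
opening: 11.3
grasp_force: 33.1
```

Request:
{"fn": "step_arm", "kwargs": {
  "deltas": [
    [1.4,[0,0,0],0],
    [1.8,[0,0,0],0],
    [2.4,[0,0,0],0],
    [3.2,[0,0,0],0],
    [4,[0,0,0],0],
    [5,[0,0,0],0],
    [6,[0,0,0],0],
    [6,[0,0,0],0],
    [6,[0,0,0],0]
  ]
}}

```text
time: 13.83
tool_pos: [545.6, -184.6, 139.9]
orientation: [180.0, -0.0, 174.2]
force: [-0.2, -0.2, 0.1]
opening: 60.2
grasp_force: 0.0
```

Request:
{"fn": "step_arm", "kwargs": {
  "deltas": [
    [6,[0,0,0.6],0],
    [6,[0,0,1.2],0],
    [6,[0,0,1.5],0],
    [6,[0,0,1.5],0],
    [6,[0,0,1.5],0],
    [6,[0,0,1.5],0],
    [6,[0,0,1.5],0],
    [6,[0,0,1.5],0],
    [6,[0,0,1.5],0],
    [6,[0,0,1],0],
    [6,[0,0,0],0],
    [6,[0,0,0],0]
  ]
}}

```text
time: 14.83
tool_pos: [545.7, -184.6, 273.3]
orientation: [-180.0, 0.0, 174.2]
force: [0.1, -1.2, -0.5]
opening: 60.1
grasp_force: 0.0
```

Run:
```python
from h import *
print(get_obs()["tool_pos"],get_obs()["force"],get_obs()["opening"])
snap("wrist","w7"); a,_=snap("side","s7")
w=cv2.imread("pics/w7.png"); a=cv2.imread("pics/s7.png")[150:310,210:370]
cv2.imwrite("pics/m7.png",np.hstack([cv2.resize(w,(480,360)),cv2.resize(a,(310,360),interpolation=cv2.INTER_CUBIC)]))
```

```text
[ 545.65963998 -184.64120111  273.30629712] [ 0.13840304 -1.17993401 -0.46219799] 60.14627293144642
```

View pics/m7.png

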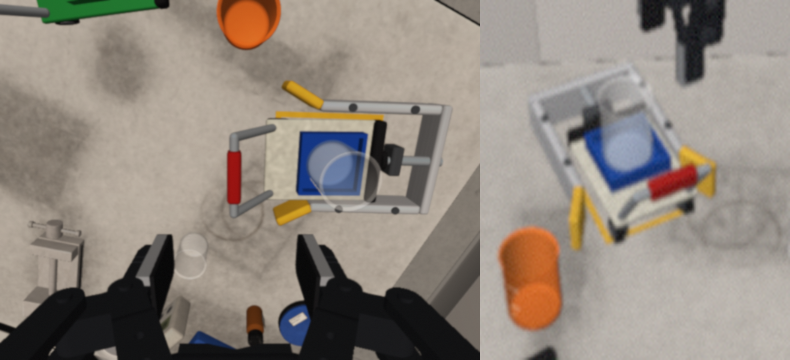

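The caddy stands straight in the bay with its nose at the buffer (386,158), the beaker is upright, and the gripper is clear.

```bash
python3 -c "
from h import *
print(hand_in())"
```

```text
the job is handed in; nothing more can be done
None
```

The caddy is parked straight in the bay with the beaker upright in its holder; I straightened the castors first, pressed the nose on the buffer at about 8.5 N for over half a second, let go, and handed the job in at about 15 s (no verdict was returned).

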